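Set out the check weights by size beside the parcel scale

ROBOT

A 7-joint arm with a two-finger parallel gripper is mounted at the origin on the work surface. World frame = base frame: x ahead of the robot, y to its left, z up, the work surface at z = 0. Lengths are in m, angles in rad, forces in N, time in s.
With the tool pointing down it reaches from about 0.425 to 0.825 m from the base axis. Payload 3.6 kg.
Tool frame: the origin (TCP) lies between the finger pads; the fingertips stand 19 mm ahead of it and the grasp point (between the pads) is the TCP (manip.nose_length is the distance from the TCP to the fingertips, in m); z points along the fingers, y is the line along which they close (so a half turn about z gives the same grasp; the last joint's range is limited). The gripper opens to 93 mm and grips with 3 to 60 N. Pads are 15 mm wide; open, the fingers measure 128 mm over their backs; the gripper's body (75 mm by 188 mm) begins 65 mm behind the grasp point.
Start: joints at [1.147, 0.615, -0.013, 1.423, 0.008, 1.103, -0.04], TCP at [0.251, -0.599, 0.238] pointing down, gripper open.
Joint ranges: [-3.12, 3.12], [-0.3, 2.06], [-1.34, 1.32], [0.26, 2.42], [-1.36, 4.5], [0.01, 1.98], [-2.84, 2.84]. Speed limits (rad/s): [2.79, 2.79, 3.14, 3.14, 3.14, 3.14, 3.14].

INTERFACE

Orientations are given as a rotation vector (axis times angle).
In Python, from rig import manip, claw, kinematics, optics, workorder, models, monitor gives the robot as it stands. The module is installed in compiled form; this text tells all that it offers. Calls block until the motion is done:
- manip.move_pose(position, orientation): joint-space move of the TCP to a pose.
- manip.move_l(position, rotation=None, velocity=0.15, until_force=None): straight line of the TCP; rotation=None keeps the orientation; velocity is the mean speed in m/s. With until_force (N) it stops when the force on the tool has changed by that much, and returns True; else False.
- manip.movej(angles): joint-space move.
- claw.let_go() and claw.grasp(f_grip=None): open the fingers fully, or close them until they stop; f_grip is the grip in N (None keeps the last).
- manip.pause(seconds).
- kinematics.ik(position, orientation): joint angles nearest the present ones, or None.
- optics.capture(name): name is "side" or "top" or "wrist"; returns a dict with "color" (480x640x3 uint8, red, green, blue), "fov_y" (degrees; the focal length in pixels is half the picture's height over the tangent of half this angle, whatever the lens; pixels are square), "cx", "cy" (the principal point, pixels), "dist_coeffs" ([k1, k2, p1, p2, k3] as OpenCV has them; the pictures are not rectified), "pose" (4x4, takes a point from camera to world coordinates). Camera axes: x right, y up, looking along -z (the intrinsics and any distortion apply to the point x, -y, -z); pixel columns grow to the right and rows downward; lengths in m; the calibration is good to about 2 mm. A picture is of the moment at which its call begins. There is no depth.
A pose or a line that the arm cannot do raises manip.IKError and nothing moves.
- workorder.job_done(): hands the job in; it is judged then, once.
Trained networks look in the newest picture that a camera, given by its name, has taken for a name from the list of things; names that differ only in an ending like _2 or _b are one class to them, and where a whole thing is asked for, a point or a joint stands for the part that bears it (a point fixed in the world has none). Each returns a list of dicts, best first, with "confidence" (0 to 1); they miss things now and then, are a little off and sometimes report something else, mostly with a low value. They report only what shows in the picture. A call takes as long as a camera call. They do not tell look-alikes from the thing itself.
- models.cut_out(camera, thing): "pixels" (480x640 bool, what is visible of it) and "pixel" ([column, row] in pixels, amid what is visible of it).
Readings, each from a call of its own:
- monitor.current_t(): time.
- monitor.current_joint_pos(): joint angles.
- monitor.current_qd(): joint speeds.
- monitor.current_joint_torque(): joint torques, N m.
- monitor.current_tool_pos(): TCP position.
- monitor.current_orientation(): TCP orientation.
- monitor.current_force(): force on the tool from outside, world axes, zero at the start.
- monitor.current_moment(): the same for the moment, N m.
- monitor.current_opening(): opening from 0.0 (shut) to 1.0 (fully open).
- monitor.current_gripper_force(): force on a finger pad.
Only numpy, scipy, OpenCV 4.12 (cv2) and the standard library are available. Lean on these libraries where they do the work, as an engineer would, in place of code of your own. Each camera call takes 0.05 s, during which the arm holds its last target. There are 200 camera calls.

TASK

Set out the four brass check weights for the morning scale check: stand them on the maple rest, one in the middle of each rubber pad, in order of size, with the largest at the end nearest the scale and the smallest at the far end. Put each one down gently, without dropping it, and leave them all standing upright.

Things in the scene. Friction and masses are not known exactly. Their poses are not given: they have to be found in the camera images.
- w_largest: the largest of the four brass check weights, 500 g, standing upright on the counter: a plain round cylinder 40 mm in diameter and 42 mm high, with a neck 21 mm and a round grip knob 27 mm in diameter on top, 62 mm high in all. Origin at the centre of its underside, z up along its axis; round, so its yaw means nothing
- w_second: the second largest of the four brass check weights, 200 g, standing upright on the counter: a plain round cylinder 30 mm in diameter and 31 mm high, with a neck 15 mm and a round grip knob 19 mm in diameter on top, 46 mm high in all. Origin at the centre of its underside, z up along its axis; round, so its yaw means nothing
- w_third: the third largest of the four brass check weights, 100 g, standing upright on the counter: a plain round cylinder 24 mm in diameter and 24 mm high, with a neck 12 mm and a round grip knob 15 mm in diameter on top, 36 mm high in all. Origin at the centre of its underside, z up along its axis; round, so its yaw means nothing
- w_smallest: the smallest of the four brass check weights, 50 g, standing upright on the counter: a plain round cylinder 18 mm in diameter and 19 mm high, with a neck 9 mm and a round grip knob 11.5 mm in diameter on top, 28 mm high in all. Origin at the centre of its underside, z up along its axis; round, so its yaw means nothing
- rest: the weight rest, fixed to the counter: a low light maple board 80 x 351 mm with brass end caps, its top 18 mm above the counter. Origin at the centre of its underside, on the counter; its y axis runs along the board's length, x across it. Four black rubber pads lie in a row along its middle line, 85 mm apart, centred 127.5 and 42.5 mm either side of the board's centre
- pad_a: one of the four identical round black rubber pads on the rest, 50 mm in diameter, 2 mm thick, its upper face 20 mm above the counter; origin at the centre of its underside. Which pad name lies at which place in the row changes from start to start
- pad_b: one of the four identical round black rubber pads on the rest, 50 mm in diameter, 2 mm thick, its upper face 20 mm above the counter; origin at the centre of its underside. Which pad name lies at which place in the row changes from start to start
- pad_c: one of the four identical round black rubber pads on the rest, 50 mm in diameter, 2 mm thick, its upper face 20 mm above the counter; origin at the centre of its underside. Which pad name lies at which place in the row changes from start to start
- pad_d: one of the four identical round black rubber pads on the rest, 50 mm in diameter, 2 mm thick, its upper face 20 mm above the counter; origin at the centre of its underside. Which pad name lies at which place in the row changes from start to start
- scale: the bench scale, fixed: grey housing, steel platter 225 x 245 mm, 63 mm high, sloping black console with display and keys on the robot's side. It stands off one end of the rest, at the left (+y) or right (-y); a cardboard parcel stands off the other end. Origin on the counter under the console's middle, 145 mm nearer the robot than the platter's middle
Things that resemble listed ones, but are neither listed nor needed, are in the scene too. What is shaped like the w_second but red is not meant.

How it is judged:
At the end, for the whole second after the job is handed in: the four weights stand released, upright (within 0.1 rad) and still on the rest's pads, one on each, within 12 mm of the pad's centre along and across the board and 4 mm of its height, in order of size from the largest at the end nearest the scale to the smallest at the far end (x of w_largest in the frame of rest between -0.012 and 0.012 m and height (world z) of w_largest between 0.016 and 0.024 m and angle between each of w_largest, w_second, w_third, w_smallest's own z axis and vertical below 0.1 rad and linear speed of each of w_largest, w_second, w_third, w_smallest below 0.02 m/s and angular speed of each of w_largest, w_second, w_third, w_smallest below 0.3 rad/s and x of w_second in the frame of rest between -0.012 and 0.012 m and height (world z) of w_second between 0.016 and 0.024 m and x of w_third in the frame of rest between -0.012 and 0.012 m and height (world z) of w_third between 0.016 and 0.024 m and x of w_smallest in the frame of rest between -0.012 and 0.012 m and height (world z) of w_smallest between 0.016 and 0.024 m and ((world y of scale above 0 m and y of w_largest in the frame of rest between 0.1155 and 0.1395 m and y of w_second in the frame of rest between 0.0305 and 0.0545 m and y of w_third in the frame of rest between -0.0545 and -0.0305 m and y of w_smallest in the frame of rest between -0.1395 and -0.1155 m) or (world y of scale below 0 m and y of w_largest in the frame of rest between -0.1395 and -0.1155 m and y of w_second in the frame of rest between -0.0545 and -0.0305 m and y of w_third in the frame of rest between 0.0305 and 0.0545 m and y of w_smallest in the frame of rest between 0.1155 and 0.1395 m))); the robot touches nothing.
It fails at once if a weight is dropped: it reaches the counter or a pad faster than 0.6 m/s (a fall of about 2 cm) ((linear speed of w_largest above 0.6 m/s and (height (world z) of w_largest below 0.003 m or (height (world z) of w_largest between 0.017 and 0.023 m and x of w_largest in the frame of rest between -0.04 and 0.04 m and y of w_largest in the frame of rest between -0.18 and 0.18 m))) or (linear speed of w_second above 0.6 m/s and (height (world z) of w_second below 0.003 m or (height (world z) of w_second between 0.017 and 0.023 m and x of w_second in the frame of rest between -0.04 and 0.04 m and y of w_second in the frame of rest between -0.18 and 0.18 m))) or (linear speed of w_third above 0.6 m/s and (height (world z) of w_third below 0.003 m or (height (world z) of w_third between 0.017 and 0.023 m and x of w_third in the frame of rest between -0.04 and 0.04 m and y of w_third in the frame of rest between -0.18 and 0.18 m))) or (linear speed of w_smallest above 0.6 m/s and (height (world z) of w_smallest below 0.003 m or (height (world z) of w_smallest between 0.017 and 0.023 m and x of w_smallest in the frame of rest between -0.04 and 0.04 m and y of w_smallest in the frame of rest between -0.18 and 0.18 m)))).
It also fails if it takes over 99 s, if anything falls off the work surface, if the arm or the gripper's body presses on something with over 40 N, if the wrist force passes 120 N, or if a joint passes its speed limit or range.

## Working session

There is one attempt and no reset: what is moved stays moved. The work goes in short steps, each a Python script; the robot and the scene stay as the last script left them, time stands still between calls to the robot, and variables do not carry over. Pictures are saved under pics/ and viewed, at most 14 in all, crops included, and the job is handed in when it is done.

```bash
mkdir -p pics; cat > h.py <<'E'
import numpy as np, cv2
from rig import manip, claw, kinematics, optics, workorder, models, monitor
def cam(n,save=None):
    c=optics.capture(n)
    if save: cv2.imwrite(f'pics/{save}.png',c['color'][:,:,::-1])
    return c
def K(c):
    f=240/np.tan(np.radians(c['fov_y'])/2); return np.array([[f,0,c['cx']],[0,f,c['cy']],[0,0,1.]])
F=np.diag([1,-1,-1.])
def ray(c,px,z):
    u=cv2.undistortPoints(np.array([[px]],float),K(c),np.array(c['dist_coeffs']))[0,0]
    P=np.array(c['pose']); d=P[:3,:3]@F@np.array([u[0],u[1],1]); o=P[:3,3]
    return o+d*(z-o[2])/d[2]
def proj(c,p):
    P=np.array(c['pose']); q=F@P[:3,:3].T@(np.array(p)-P[:3,3])
    return cv2.projectPoints(q[None],np.zeros(3),np.zeros(3),K(c),np.array(c['dist_coeffs']))[0][0,0]
E
python3 - <<'E'
from h import *
for n in ('top','side'):
    c=cam(n,n+'0'); print(n,np.round(c['pose'],3).tolist(),c['fov_y'],c['dist_coeffs'])
    for t in ('w_largest','w_second','w_third','w_smallest','pad_a','rest','scale'):
        for d in models.cut_out(n,t):
            px=d['pixel']; print(t,round(d['confidence'],2),np.round(px),int(d['pixels'].sum()),ray(c,px,0.02).round(3))
E
```

```text
top [[-0.026, 0.991, -0.127, 0.35], [-1.0, -0.026, 0.005, -0.004], [0.002, 0.128, 0.992, 1.101], [0.0, 0.0, 0.0, 1.0]] 51.707844253674416 [-0.10661766  0.          0.          0.          0.        ]
w_second 0.71 [181. 234.] 193 [0.507 0.295 0.02 ]
w_second 0.56 [181. 304.] 180 [0.353 0.294 0.02 ]
w_second 0.46 [187. 269.] 193 [0.429 0.281 0.02 ]
w_second 0.23 [288. 265.] 66 [0.433 0.058 0.02 ]
w_third 0.64 [103. 180.] 14457 [0.637 0.48  0.02 ]
pad_a 0.92 [354. 194.] 391 [ 0.588 -0.092  0.02 ]
pad_a 0.9 [313. 183.] 362 [ 0.615 -0.002  0.02 ]
pad_a 0.8 [280. 175.] 346 [0.635 0.073 0.02 ]
pad_a 0.54 [244. 165.] 373 [0.66  0.154 0.02 ]
scale 0.86 [102. 179.] 14440 [0.639 0.482 0.02 ]
side [[-0.992, 0.066, -0.111, 0.361], [-0.129, -0.54, 0.832, 1.094], [-0.005, 0.839, 0.544, 0.781], [0.0, 0.0, 0.0, 1.0]] 43.35366854930233 [0.04490647 0.         0.         0.         0.        ]
w_largest 0.68 [338. 298.] 564 [0.446 0.15  0.02 ]
w_second 0.77 [341. 346.] 393 [0.426 0.288 0.02 ]
w_second 0.76 [295. 346.] 398 [0.508 0.298 0.02 ]
w_second 0.74 [381. 358.] 395 [0.353 0.309 0.02 ]
pad_a 0.88 [234. 292.] 287 [0.657 0.156 0.02 ]
pad_a 0.7 [255. 272.] 199 [0.63  0.084 0.02 ]
pad_a 0.68 [343. 348.] 371 [0.423 0.292 0.02 ]
pad_a 0.57 [288. 230.] 159 [ 0.588 -0.086  0.02 ]
pad_a 0.5 [271. 249.] 218 [ 0.612 -0.006  0.02 ]
scale 0.59 [190. 420.] 26287 [0.646 0.48  0.02 ]
```

View pics/top0.png

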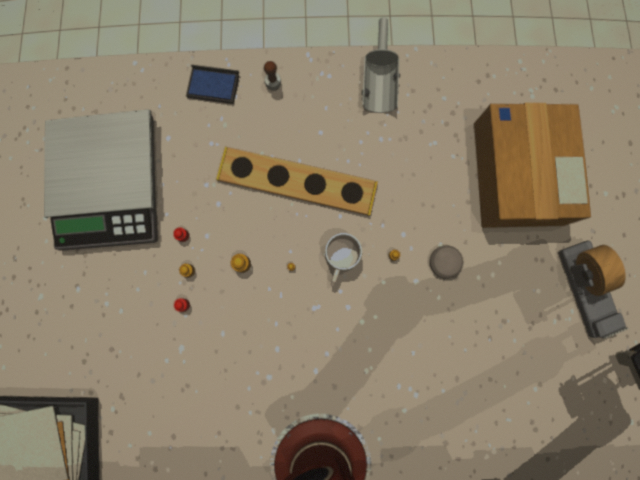

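View pics/side0.png

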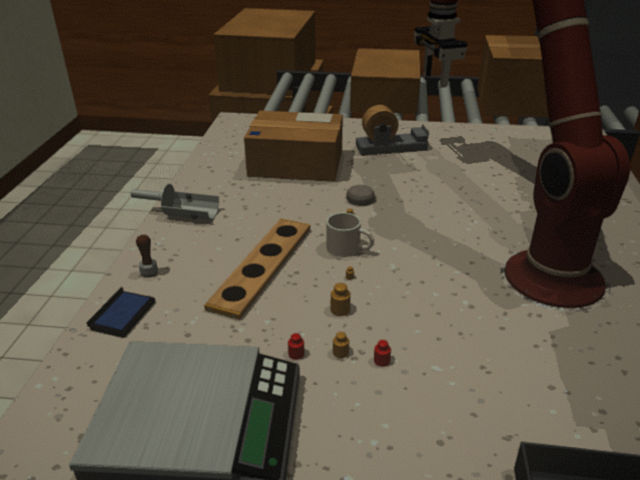

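Top view: the scale is at the left (+y), and the rest is at (297,180). Candidates are brass at (241,263) largest, (187,270) second, (394,255) third and (291,266) smallest. The red look-alikes at (180,234) and (181,304) are not meant. The side view agrees, with the third partly hidden behind the mug at (343,235). I'll confirm with a wrist view and enlarged crops.

```bash
cat >> h.py <<'E'
from scipy.spatial.transform import Rotation as Ro
def down(a):
    """tool pointing down, closing line at angle a in the world"""
    y=np.array([np.cos(a),np.sin(a),0]); z=np.array([0,0,-1.])
    return Ro.from_matrix(np.c_[np.cross(y,z),y,z]).as_rotvec()
def best(p,a):
    c=[(abs(q[6]),b) for b in (a,a+np.pi) if (q:=kinematics.ik(list(p),down(b).tolist())) is not None]
    return down(min(c)[1]).tolist()
def brass(c):
    h=cv2.cvtColor(c['color'],cv2.COLOR_RGB2HSV)
    m=cv2.inRange(h,(12,140,70),(28,255,255))
    n,_,s,ce=cv2.connectedComponentsWithStats(cv2.morphologyEx(m,cv2.MORPH_CLOSE,np.ones((3,3))))
    return [(s[i,4],s[i,:4],ce[i]) for i in range(1,n) if s[i,4]>25]
E
python3 - <<'E'
from h import *
im=cv2.imread('pics/top0.png')
cv2.imwrite('pics/crop.png',cv2.resize(im[215:325,165:425],None,fx=3,fy=3,interpolation=cv2.INTER_CUBIC))
c=cam('top')
for a,b,ce in brass(c): print(a,b,ce.round(1),ray(c,ce,0.02).round(3))
p=[0.47,0.12,0.30]
manip.move_pose(p,best(p,0)); print(monitor.current_joint_pos(),monitor.current_t())
w=cam('wrist','w1'); print(np.round(w['pose'],3).tolist(),w['fov_y'])
for a,b,ce in brass(w): print(a,b,ce.round(1),ray(w,ce,0.02).round(3))
E
```

```text
8643 [490 104 100 116] [534.  159.7] [ 0.659 -0.511  0.02 ]
2716 [217 148 160  67] [299.5 181.9] [0.618 0.029 0.02 ]
922 [585 246  39  47] [608.4 266.4] [ 0.408 -0.668  0.02 ]
84 [389 250  11  11] [394.  254.7] [ 0.449 -0.175  0.02 ]
264 [231 254  19  18] [239.8 262.5] [0.441 0.164 0.02 ]
41 [288 263   7   7] [290.9 266.3] [0.43  0.052 0.02 ]
140 [180 264  13  13] [186.  269.9] [0.427 0.283 0.02 ]
123 [ 58 422   9  41] [ 61.8 438.6] [0.061 0.565 0.02 ]
[ 0.175975    0.35160182 -0.6458306   1.77409959  0.23579703  1.09440035
 -0.55198095] 3.5167
[[1.0, 0.002, 0.001, 0.472], [-0.002, 0.957, 0.289, 0.2], [-0.0, -0.289, 0.957, 0.447], [0.0, 0.0, 0.0, 1.0]] 71.27833743064016
542 [268  49  24  29] [279.3  63.2] [0.428 0.285 0.02 ]
153 [451 126  60  18] [481.4 134.6] [0.669 0.207 0.02 ]
736 [277 157  32  32] [293.1 172.6] [0.441 0.163 0.02 ]
564 [ 96 344  36  48] [109.9 363.2] [ 0.164 -0.115  0.02 ]
111 [528 390  13  21] [534.6 401.1] [ 0.803 -0.183  0.02 ]
54 [ 97 395   8  16] [100.2 403.4] [ 0.137 -0.186  0.02 ]
100 [299 394  13  11] [304.9 398.2] [ 0.451 -0.18   0.02 ]
```

View pics/crop.png

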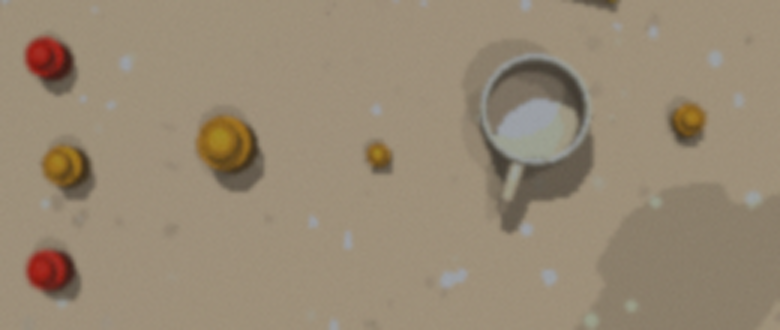

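View pics/w1.png

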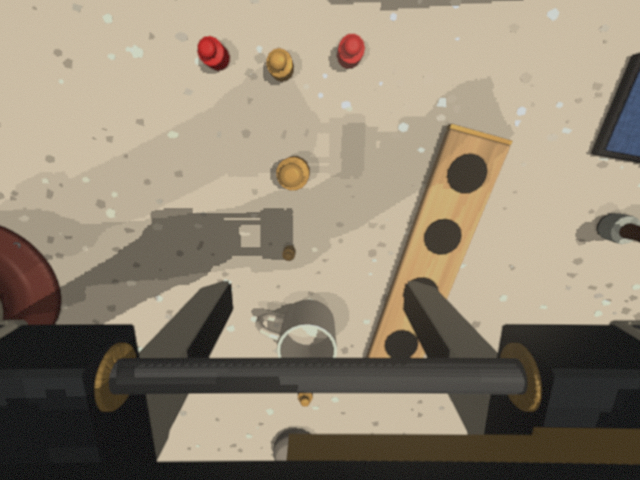

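The crop confirms four brass weights in distinct sizes: largest (226,143), second (64,165) between the two reds, smallest (377,155) and third (688,118). The wrist view agrees and shows pads at (467,173), (442,237) and further down the rest.

```bash
cat >> h.py <<'E'
def pick_place(p,zg,a_pick,tgt,a_place,f):
    p=np.array(p); up=0.16
    hov=[p[0],p[1],up]; r=best(hov,a_pick)
    manip.move_pose(hov,r)
    manip.move_l([p[0],p[1],zg],velocity=0.12)
    claw.grasp(f); print('open',monitor.current_opening(),monitor.current_gripper_force())
    manip.move_l([p[0],p[1],up],velocity=0.15)
    hov=[tgt[0],tgt[1],up]
    manip.move_pose(hov,best(hov,a_place))
    manip.move_l([tgt[0],tgt[1],zg+0.03],velocity=0.12)
    hit=manip.move_l([tgt[0],tgt[1],zg+0.018],velocity=0.02,until_force=3)
    z=monitor.current_tool_pos()[2]; print('hit',hit,'dz',z-zg)
    claw.let_go(); manip.pause(0.2)
    manip.move_l([tgt[0],tgt[1],up],velocity=0.15)
    print('open',monitor.current_opening(),'t',monitor.current_t())
E
python3 - <<'E'
from h import *
import json
w=cam('wrist'); t=cam('top')
pw=[ray(w,d['pixel'],.02) for d in models.cut_out('wrist','pad_a')]
pt=[]
for c,n in ((t,'top'),):
    pt=[ray(c,np.argwhere(d['pixels']).mean(0)[::-1],.02) for d in models.cut_out(n,'pad_a')[:4]]
pt=np.array(sorted(pt,key=lambda p:-p[1])); print(pt.round(4)); print(np.round(pw,4))
ctr=pt[:,:2].mean(0); d=pt[0,:2]-pt[3,:2]; d/=np.linalg.norm(d)
P=[(ctr+s*d).tolist() for s in (.1275,.0425,-.0425,-.1275)]
print(np.round(P,4),np.linalg.norm(P-pt[:,:2],axis=1).round(4)); 
a=float(np.arctan2(d[1],d[0])-np.pi/2); print('a',a)
json.dump([P,a],open('rest.json','w'))
s=cam('side'); 
for z in (0.07,.08,.09,.1): print(z,'mug rim top',ray(t,(343,248),z).round(3),'side',ray(s,(343.5,222),z).round(3))
for A,b,ce in brass(s): print(A,b,ce.round(1),ray(s,ce,0.02).round(3))
E
```

```text
[[ 0.6355  0.077   0.02  ]
 [ 0.6134 -0.0051  0.02  ]
 [ 0.5918 -0.087   0.02  ]]
[[ 0.6593  0.1608  0.02  ]
 [ 0.591  -0.0821  0.02  ]
 [ 0.6327  0.0782  0.02  ]
 [ 0.6176  0.0142  0.02  ]]Traceback (most recent call last):
  File "<stdin>", line 9, in <module>
IndexError: index 3 is out of bounds for axis 0 with size 3
```

```bash
python3 - <<'E'
from h import *
import json
t=cam('top')
X=np.array([[.6355,.077],[.6134,-.0051],[.5918,-.087],[.6593,.1608],[.6327,.0782]])
s=np.array([.0425,-.0425,-.1275,.1275,.0425])
A=np.c_[np.ones(5),s]; (ctr,d),*_=np.linalg.lstsq(A,X,rcond=None); print('dir norm',np.linalg.norm(d)); d/=np.linalg.norm(d)
print('res',(X-ctr-s[:,None]*d).round(4).tolist())
P=[(ctr+k*d).tolist() for k in (.1275,.0425,-.0425,-.1275)]
a=float(np.arctan2(d[1],d[0])-np.pi/2); print(np.round(P,4),'a',a)
json.dump([P,a],open('rest.json','w'))
s=cam('side')
for z in (0.07,.08,.09,.1): print(z,'mug rim top',ray(t,(343,248),z).round(3),'side',ray(s,(343.5,222),z).round(3))
for A,b,ce in brass(s): print(A,b,ce.round(1),ray(s,ce,0.02).round(3))
pick_place([.4405,.163],.031,a,P[0],a,40)
E
```

```text
dir norm 1.0060840392734554
res [[0.0002, -0.0006], [0.0001, -0.0006], [0.0006, -0.0004], [0.0019, 0.0011], [-0.0026, 0.0006]]
[[ 0.6574  0.1597]
 [ 0.6353  0.0776]
 [ 0.6133 -0.0045]
 [ 0.5912 -0.0866]] a -0.26246523438540703
0.07 mug rim top [ 0.462 -0.06   0.07 ] side [ 0.455 -0.058  0.07 ]
0.08 mug rim top [ 0.46 -0.06  0.08] side [ 0.454 -0.042  0.08 ]
0.09 mug rim top [ 0.459 -0.059  0.09 ] side [ 0.452 -0.026  0.09 ]
0.1 mug rim top [ 0.458 -0.059  0.1  ] side [ 0.451 -0.01   0.1  ]
2120 [214   8  94  31] [265.  23.] [ 1.031 -1.992  0.02 ]
1038 [485  35  51  24] [511.   46.4] [-0.131 -1.693  0.02 ]
1886 [352  48  68  31] [386.7  62.9] [ 0.401 -1.404  0.02 ]
270 [209  85  61  13] [236.2  93.7] [ 0.931 -0.976  0.02 ]
37 [384 106   9   8] [387.7 109.3] [ 0.38  -0.887  0.02 ]
651 [245 110  47  31] [265.6 127.8] [ 0.763 -0.681  0.02 ]
159 [302 119  39   8] [325.  123.3] [ 0.578 -0.741  0.02 ]
385 [302 130  36  13] [319. 136.] [ 0.585 -0.638  0.02 ]
2351 [205 219 105  96] [257.  268.4] [0.628 0.072 0.02 ]
204 [331 283  19  18] [339.2 291.9] [0.445 0.131 0.02 ]
142 [333 332  16  15] [340.  339.6] [0.43 0.27 0.02]
open 0.424153841512201 40.000078082084656
hit True dz 0.02005866421254271
open 1.000751952302439 t 12.075
```

```bash
python3 - <<'E'
from h import *
import json
P,a=json.load(open('rest.json'))
pick_place([.427,.283],.027,np.pi/2,P[1],a,25)
# look at third and smallest from behind (camera ~ over them)
for n,p in (('t3',[.45,-.175]),('t4',[.43,.052])):
    q=[p[0],p[1],.2]; manip.move_pose(q,best(q,0)); w=cam('wrist',n)
    o=np.array(w['pose'])[:3,3]; print(n,o.round(3),proj(w,[*p,.015]).round(1))
    for A,b,ce in brass(w):
        r=ray(w,ce,.015)
        if np.hypot(*(r[:2]-p))<.05: print(A,b,ce.round(1),r.round(4))
cam('top','top1')
im=[cv2.imread(f'pics/{n}.png') for n in ('t3','t4','top1')]
cv2.imwrite('pics/m.png',cv2.resize(np.hstack(im[:2]),(800,300)))
cv2.imwrite('pics/m2.png',cv2.resize(im[2][120:300,160:420],None,fx=3,fy=3))
E
```

```text
open 0.31642893313546083 24.999955594539642
hit True dz 0.01993525158674198
open 1.0026733909821042 t 21.275
t3 [ 0.452 -0.093  0.347] [315.2 225.8]
t4 [0.432 0.132 0.347] [316.  223.7]
```

View pics/m.png

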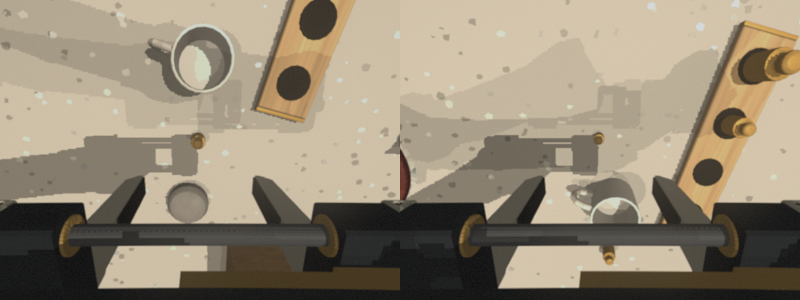

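View pics/m2.png

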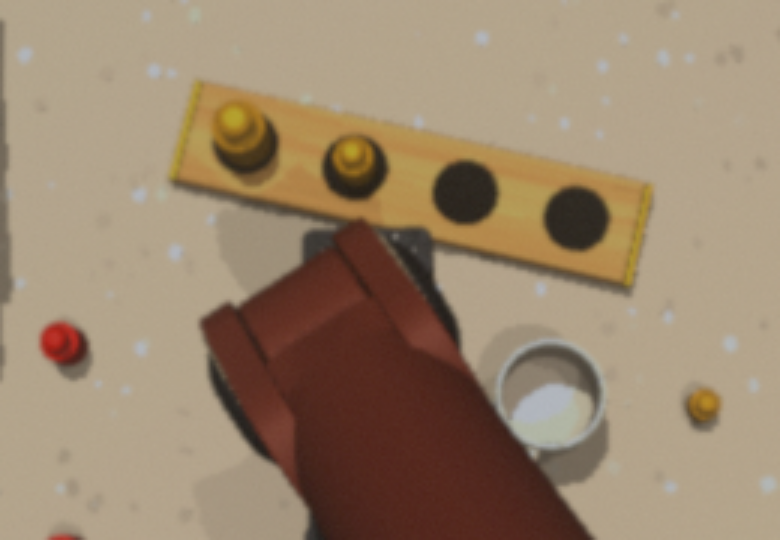

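Largest (240,135) and second (353,160) stand on their pads in the crop. The third at (198,142) and the smallest at (599,139) in the wrist pair match their predicted pixels to within 2 px, so I'm continuing.

```bash
python3 - <<'E'
from h import *
import json
P,a=json.load(open('rest.json'))
pick_place([.450,-.175],.0245,a,P[2],a,15)
pick_place([.4305,.0525],.023,0,P[3],a,12)
q=[.45,.15,.3]; manip.move_pose(q,best(q,0))
t=cam('top','top2'); s=cam('side','side2')
H=[.062,.046,.036,.028]
for c,im in ((t,cv2.imread('pics/top2.png')),(s,cv2.imread('pics/side2.png'))):
    print([proj(c,[*p,.02+h]).round(1).tolist() for p,h in zip(P,H)])
    for p,h in zip(P,H):
        for z in (.02,.02+h): cv2.circle(im,tuple(int(round(v)) for v in proj(c,[*p,z])),1,(255,0,255),-1)
    cv2.imwrite('pics/f_%s.png'%('t' if c is t else 's'),cv2.resize(im[120:230,200:400] if c is t else im[180:330,190:360],None,fx=4 if c is t else 3.5,fy=4 if c is t else 3.5))
E
```

```text
open 0.25188780844805975 14.999979436397552
hit True dz 0.019836267264473677
open 1.002574532323266 t 32.6583
open 0.19171819389186084 11.999975591897964
hit True dz 0.019904841560687968
open 1.00085488388238 t 41.775
[[236.9, 158.6], [276.2, 169.5], [314.6, 179.6], [352.6, 189.5]]
[[230.9, 267.9], [251.6, 251.9], [269.8, 235.5], [286.2, 220.0]]
```

View pics/f_t.png

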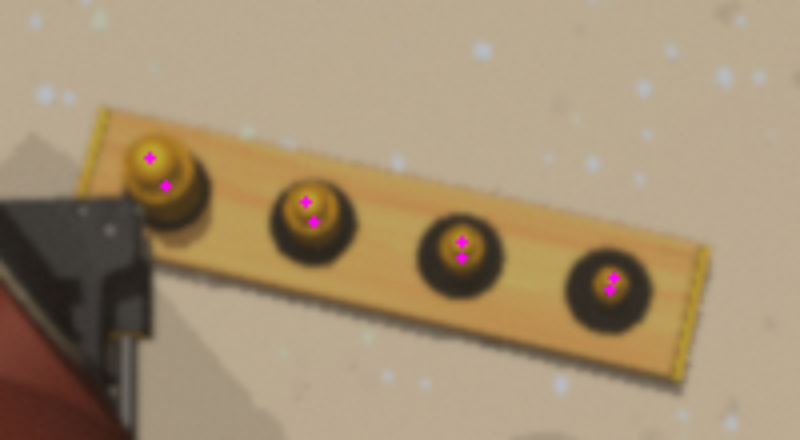

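View pics/f_s.png

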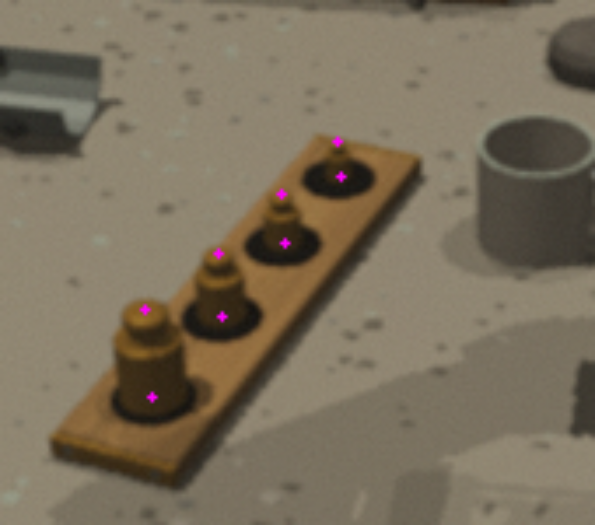

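In both pictures all four weights stand upright, centred on their pads to within about 3 mm: top crop (155,160), (310,208), (461,248) and (611,285). The largest is at the scale end.

```bash
python3 -c "
from h import *
print(workorder.job_done())"
```

```text
the job is handed in; nothing more can be done
None
```

All four brass weights stand upright on the rest's pads in size order, largest nearest the scale; the last pictures showed each within about 3 mm of its pad's centre, and I handed the job in at about 44 s without seeing the verdict.

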